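Close the air-cap pot with the double lid, then raise its dust cover

TASK

By the black knob of the inner lid, carry the double lid, both lids together, to the steel pot that holds the spray gun's air cap (the small ring with two horns; the other pot only holds a flat cup lid), lower it gently until the inner lid is fully seated, and let go. Then grip the outer lid alone by its tubular neck and lift it straight up until all of it is above the knob, leaving the inner lid seated and the pots and everything else in place. Finish while holding it there, level and still over the pot, so that I can check the inner lid and take the cover from you.

Things in the scene. Friction and masses are not known exactly. Their poses are not given: they have to be found in the camera images.
- inner_knob (a point): Middle of the inner lid's knob: upright black cylinder 26 mm across, 23 mm high, on a 12 mm stem. While the lids are nested the outer lid's neck ends 22.5 mm below this point (keep fingertips above it). The outer lid lies loose on the inner lid's flange, so lifting the knob lifts both. z axis up along the stem.
- inner_plug (a point): Centre of the underside of the inner lid (loose, steel, about 0.2 kg), 74.5 mm below the knob's middle; at the start it stands on the bench. Plug 88 mm across, 12 mm deep, chamfered foot; above it a flange 108 mm across, 4 mm thick that comes to lie on the pot's rim: seated, this point is 12 mm below the pot's mouth.
- outer_neck (a point): Middle of the outer lid's tubular neck (46 mm outside, 38 inside, 32 high; top plate 16 mm below this point, skirt's edge 32 mm below). Loose aluminium cover, 0.2 kg, 126 mm across; lifts straight off over the knob, 6 mm free all round. Nested, this point is 38.5 mm below the knob's middle and the knob's top 50 mm above it. Seated, the skirt hangs loosely round the pot's rim.
- pot_1_mouth (a point): Centre of the mouth, level with the rim, of the first parts pot: a loose open round stainless pot of 0.7 kg, 104 mm outside, 96 mm inside, 70 mm high, upright on the bench (inner floor 64 mm below this point). The plug has 4 mm free all round in it.
- pot_2_mouth (a point): The same point of the second parts pot, which is just like the first.
- air_cap_center (a point): Middle of the spray gun's air cap: an aluminium ring-shaped cap 38 mm across, 25 mm high over its two upright horns, lying on the inner floor of one of the two pots.
- cup_lid_center (a point): Middle of the paint cup's lid: a flat aluminium disc 62 mm across and 7 mm thick with a small upright nipple, lying on the inner floor of the other pot.
- putty_knife: Putty knife with wooden handle, 190 mm long, 36 mm wide, under 20 mm high, lying between the places of the pots and lids. Bystander; origin on the bench under it.
- sanding_block: Cork sanding block, 110 by 36 mm, 32 mm high, lying between the places of the pots and lids. Bystander; origin on the bench under its middle.
- tape_roll: Roll of paper masking tape, 90 mm across, 25 mm high, farther back. Bystander; origin on the bench under its middle.
- spray_gun: Spray gun lying on its side, about 150 by 150 mm, 35 mm high, farther back. Bystander; origin on the bench under its body.
Not all that is in view belongs to the job. Leave any orange or yellow look-alike of the part that bears pot_1_mouth alone.

How it is judged:
By the outcome, as a careful person would: the job done as asked, in the order asked, and still so for the second after the job is handed in, while the arm keeps its last pose, push and grip.
It also fails if it takes over 58 s, if anything falls off the work surface, if the arm or the gripper's body presses on something with over 40 N, if the wrist force passes 120 N, or if a joint passes its speed limit or range.

ROBOT

A 6-joint arm with a two-finger parallel gripper is mounted at the origin on the work surface. World frame = base frame: x ahead of the robot, y to its left, z up, the work surface at z = 0. Lengths are in m, angles in rad, forces in N, time in s.
With the tool pointing down it reaches from about 0.375 to 0.9 m from the base axis. Payload 3.1 kg.
Tool frame: the origin (TCP) lies on the centre line of the jaws, within the pads' length; the fingertips stand robot.tip_reach ahead of it and the grasp point (between the pads) lies 8 mm behind it (robot.tip_reach is the distance from the TCP to the fingertips, in m); z points along the fingers, y is the line along which they close (so a half turn about z gives the same grasp; the last joint's range is limited). The gripper opens to 87 mm and grips with 3 to 60 N. Pads are 19 mm wide; open, the fingers measure 117 mm over their backs; the gripper's body (75 mm by 190 mm) begins 51 mm behind the grasp point.
Start: joints at [-1.357, 0.527, 1.433, -0, 1.181, -0.178], TCP at [0.239, -0.577, 0.234] pointing down, gripper open.
Joint ranges: [-3.08, 3.08], [-0.75, 2.2], [0.22, 2.44], [-1.43, 4.57], [0, 2.65], [-2.85, 2.85]. Speed limits (rad/s): [2.79, 2.79, 3.14, 3.14, 3.14, 3.14].

INTERFACE

Orientations are given as a unit quaternion [x, y, z, w].
In Python, from rig import robot gives the robot as it stands.
- The arm moves only by the tool jog_arm, never from a script. Its argument "motion" is one flat list of numbers, 7 for each row, row after row: the shift along the tool's x, y, z scaled (see below), then the turn, a rotation vector about the tool's x, y, z scaled (see below), then the gripper's target within -1 to 1 (shut at 1, half-way at 0, fully open at -1). In form: [x, y, z, rx, ry, rz, hand, x, y, z, rx, ry, rz, hand, ...]. A call has 1 to 12 rows; each row shifts and turns the commanded pose from where the row before left it, along the tool's axes as they then stand; what a row does not reach is not made up. The controller multiplies each number of a shift by 4 cm and each number of a turn by 4 degrees. A row lasts 1/8 s, in which the tool goes at most 62.5 mm and 10.7 degrees, less where a joint would pass 70% of its speed; a pose out of reach is approached as far as the arm can. A call with a number of a shift or a turn outside -1 to 1 is refused whole. A call with a gripper value outside its range is refused whole. The fingers move at their own pace and stop on an object; "grip_force" is the grip in N (left out, the last holds). Time passes only in rows, so rows that do not move let the fingers close. It gives the time, the measured TCP pose, the force, the opening and the grip force at its end, in the units of the state.
- robot.get_obs(): the state, without advancing time (a new reading comes with each control period).
- robot.camera(name): name is "side" or "top" or "wrist"; returns the picture (400x640x3 uint8, blue, green, red); there is no depth.
- robot.calibration(name): a dict with "fx", "fy", "cx", "cy" (pixels), "dist_coeffs" ([k1, k2, p1, p2, k3] as OpenCV has them; the pictures are not rectified), "R" (3x3) and "t" (3): a world point X has camera coordinates R X + t; the wrist camera has in their place "T_tool_cam" (4x4, takes a point from camera to tool coordinates, whose origin is the TCP and whose axes are the flange's). Camera axes: x right, y down, z forward; pixel columns grow to the right and rows downward; lengths in m; the calibration is good to about 2 mm. A picture is of the moment at which its call begins: read the wrist's pose just before it. calibration takes no time and is no camera call.
- robot.hand_in(): hands the job in; it is judged then, once.
The state is a dict: "time": time; "q": joint angles; "joint_velocities": joint speeds; "joint_torque": joint torques, N m; "position": TCP position; "tool_rot": TCP orientation; "ft_force": force on the tool from outside, world axes, zero at the start; "moment": the same for the moment, N m; "grip_width": finger opening in m; "grip_force": force on a finger pad.
Only numpy, scipy, OpenCV 4.12 (cv2) and the standard library are available. Lean on these libraries where they do the work, as an engineer would, in place of code of your own. Each camera call takes 0.05 s, during which the arm holds its last target. There are 200 camera calls.

## Working session

There is one attempt and no reset: what is moved stays moved. The work goes in short steps, Python scripts to look and compute and a tool call to move; the robot and the scene stay as the last step left them, time stands still between calls to the robot, and variables do not carry over. Pictures are saved under pics/ and viewed, at most 10 in all, crops included, and the job is handed in when it is done.

Besides the shell and the picture viewer there is one more tool, called as name(argument=value, ...) on one line, values as JSON. jog_arm: Moves the arm, as the interface text tells. Shifts and turns lie within -1 to 1; 1 stands for 4 cm of shift or 4 degrees of turn. Its arguments: {"type":"object","properties":{"motion":{"type":"array","items":{"type":"number"}},"grip_force":{"type":"number"}},"required":["motion"]}

```bash
mkdir -p pics; ls; python3 - <<'E'
from rig import robot
import cv2,numpy as np
o=robot.get_obs(); print({k:np.round(v,4).tolist() for k,v in o.items()}, robot.tip_reach)
for n in ("top","side"):
    im=robot.camera(n); cv2.imwrite(f"pics/{n}0.png",im)
    c=robot.calibration(n); print(n,c)
print(robot.calibration("wrist"))
E
```

```text
pics
{'time': 0.0, 'q': [-1.3565, 0.5285, 1.4339, -0.0, 1.1814, -0.1785], 'joint_velocities': [0.0006, -0.001, -0.0002, -0.0015, -0.0006, -0.0012], 'joint_torque': [-0.0007, -44.0048, -17.6595, 0.0633, 0.0582, -0.0002], 'position': [0.2391, -0.5767, 0.2326], 'tool_rot': [0.9808, 0.1951, -0.0, -0.0011], 'ft_force': [-0.0096, 0.2775, -0.6328], 'moment': [0.036, 0.0583, -0.0385], 'grip_force': 0.0, 'grip_width': 0.0872} 0.011
top {'fx': 403.2529215816354, 'fy': 403.2529215816354, 'cx': 318.12711483226593, 'cy': 207.1410393960726, 'dist_coeffs': array([-0.02903594,  0.        ,  0.        ,  0.        ,  0.        ]), 'R': array([[ 0.01457245, -0.99985232, -0.00910911],
       [-0.98381397, -0.01271028, -0.17874151],
       [ 0.17859933,  0.01156637, -0.9838539 ]]), 't': array([-0.00185629,  0.53448048,  0.94854286])}
side {'fx': 500.6051812193824, 'fy': 500.6051812193824, 'cx': 317.72784619589896, 'cy': 196.24637790856897, 'dist_coeffs': array([-0.10621947,  0.        ,  0.        ,  0.        ,  0.        ]), 'R': array([[-0.88337316, -0.46841882, -0.01535119],
       [-0.32290619,  0.63204302, -0.70445242],
       [ 0.33968139, -0.61733737, -0.70958518]]), 't': array([0.46003123, 0.24501189, 1.07877497])}
{'fx': 311.28029633341805, 'fy': 311.28029633341805, 'cx': 320.118465999184, 'cy': 198.92100112888872, 'dist_coeffs': array([-0.0559293,  0.       ,  0.       ,  0.       ,  0.       ]), 'T_tool_cam': array([[-5.34606612e-04, -9.69677537e-01, -2.44387375e-01,
         6.63279442e-02],
       [ 9.99999841e-01, -5.62272959e-04,  4.34430419e-05,
        -3.24137130e-04],
       [-1.79538154e-04, -2.44387313e-01,  9.69677683e-01,
        -1.50301913e-01],
       [ 0.00000000e+00,  0.00000000e+00,  0.00000000e+00,
         1.00000000e+00]])}
```

View pics/top0.png

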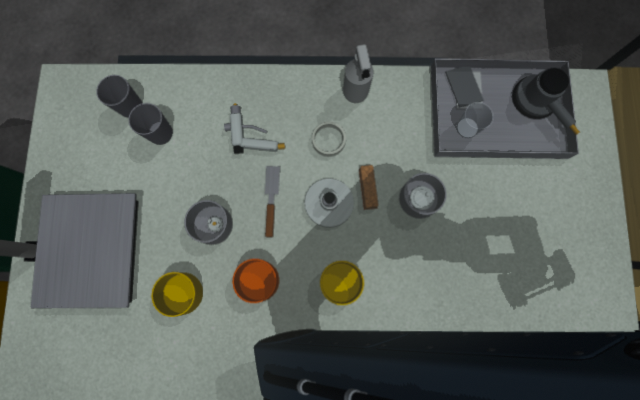

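View pics/side0.png

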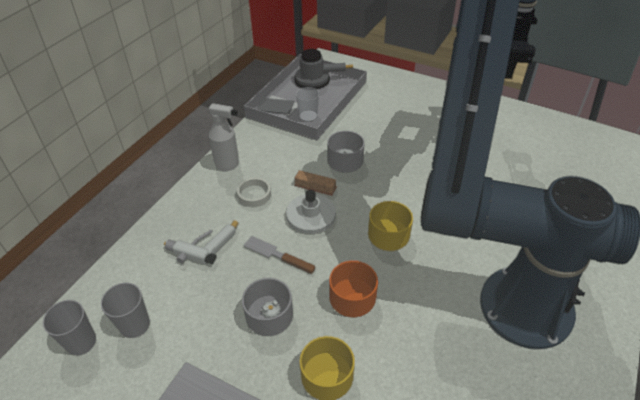

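Top view: grey pots at (209,222) and (422,195), the double lid at (329,199) with its knob, yellow and orange decoys in front. The side view also shows the left pot at (268,305) holding something small.

```bash
cat > h.py <<'E'
import cv2,numpy as np
from scipy.spatial.transform import Rotation as Ro
from rig import robot
def cam(n,o=None):
    c=robot.calibration(n); K=np.array([[c['fx'],0,c['cx']],[0,c['fy'],c['cy']],[0,0,1]])
    if n=='wrist':
        T=np.eye(4);T[:3,:3]=Ro.from_quat(o['tool_rot']).as_matrix();T[:3,3]=o['position']
        W=T@c['T_tool_cam']; R=W[:3,:3].T; t=-R@W[:3,3]
    else: R,t=c['R'],c['t']
    return K,c['dist_coeffs'],R,t
def ray(n,px,z,o=None):
    K,d,R,t=cam(n,o)
    u=cv2.undistortPoints(np.array(px,float).reshape(-1,1,2),K,d).reshape(-1,2)
    C=-R.T@t; D=np.c_[u,np.ones(len(u))]@R
    return C+D*((z-C[2])/D[:,2])[:,None]
def proj(n,X,o=None):
    K,d,R,t=cam(n,o)
    return cv2.projectPoints(np.array(X,float).reshape(-1,3),cv2.Rodrigues(R)[0],t,K,d)[0].reshape(-1,2)
E
python3 - <<'E'
from h import *
t=cv2.imread('pics/top0.png');s=cv2.imread('pics/side0.png')
print(ray('top',[(209,222),(422,195)],.06),ray('top',[(329,199)],.08), ray('side',[(268,290),(346,145)],.07),ray('side',[(310,196)],.0745))
def cr(im,x,y,r=35): return cv2.resize(im[y-r:y+r,x-r:x+r],(260,260),interpolation=cv2.INTER_CUBIC)
g=np.vstack([np.hstack([cr(t,209,222),cr(t,329,199),cr(t,422,195)]),np.hstack([cr(s,268,305),cr(s,310,210),cr(s,346,150)])])
cv2.imwrite('pics/c0.png',np.clip(g*1.6,0,255).astype('uint8'))
E
```

```text
[[ 0.49207061  0.27073347  0.06      ]
 [ 0.56587728 -0.24911117  0.06      ]] [[ 0.54886334 -0.02068058  0.08      ]] [[ 0.50122034  0.25641114  0.07      ]
 [ 0.56170883 -0.24506776  0.07      ]] [[ 0.55312054 -0.0229866   0.0745    ]]
```

View pics/c0.png

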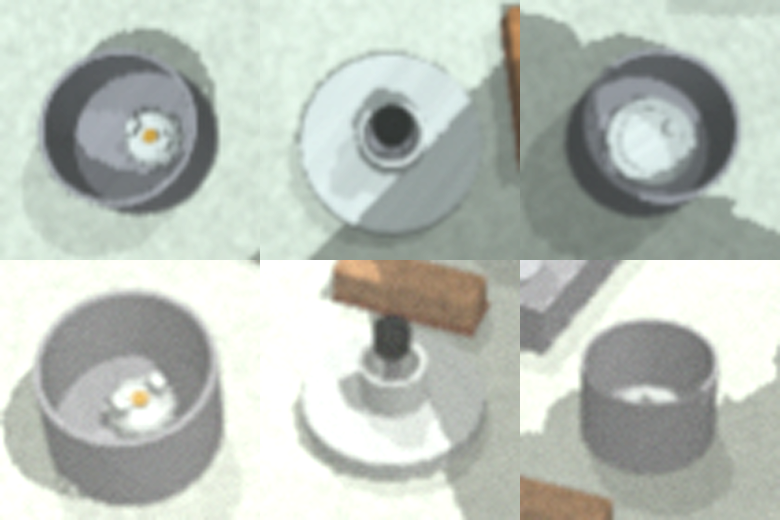

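The crops show the air cap (ring with orange centre) in the left pot (top-view rim centre about (206,222); side view (267,299)) and the flat disc in the right pot. The knob is at (329,198).

```bash
python3 - <<'E'
from h import *
print(ray('top',[(206.3,222)],.07),ray('top',[(329,198.2)],.086), ray('side',[(267.2,298.8)],.07),ray('side',[(310.6,194.3)],.0745))
o=robot.get_obs();print(Ro.from_quat(o['tool_rot']).as_matrix().round(3))
E
```

```text
[[0.49057975 0.27443333 0.07      ]] [[ 0.54959306 -0.02056903  0.086     ]] [[0.49122986 0.27568451 0.07      ]] [[ 0.55462529 -0.02884118  0.0745    ]]
[[ 0.924  0.383 -0.   ]
 [ 0.383 -0.924  0.002]
 [ 0.    -0.002 -1.   ]]
```

jog_arm(motion=[0,0,0,0,0,0.94,-1,0,0,0,0,0,0.94,-1,0,0,0,0,0,0.94,-1,0,0,0,0,0,0.94,-1,0,0,0,0,0,0.94,-1,0,0,0,0,0,0.93,-1])

```text
time: 0.85
position: [0.2392, -0.577, 0.233]
tool_rot: [1.0, -0.001, -0.0, -0.001]
ft_force: [-0.1, -0.6, 0.2]
grip_width: 0.0872
grip_force: 0.0
```

jog_arm(motion=[0.5,-1,0,0,0,0,-1,0.5,-1,0,0,0,0,-1,0.5,-1,0,0,0,0,-1,0.5,-1,0,0,0,0,-1,0.5,-1,0,0,0,0,-1,0.5,-1,0,0,0,0,-1,0.5,-1,0,0,0,0,-1,0.5,-1,0,0,0,0,-1,0.5,-1,0,0,0,0,-1,0.5,-1,0,0,0,0,-1,0.5,-1,0,0,0,0,-1,0.5,-1,0,0,0,0,-1])

```text
time: 2.35
position: [0.4797, -0.096, 0.2333]
tool_rot: [1.0, -0.0, -0.0, -0.0]
ft_force: [0.7, -0.8, 0.6]
grip_width: 0.0872
grip_force: 0.0
```

jog_arm(motion=[0.9,-0.95,0.4,0,0,0,-1,0.9,-0.95,0.4,0,0,0,-1,0,0,0,0,0,0,-1,0,0,0,0,0,0,-1])

```text
time: 2.85
position: [0.5506, -0.0215, 0.2011]
tool_rot: [1.0, 0.0, -0.001, 0.0]
ft_force: [-0.1, -0.3, -0.3]
grip_width: 0.0868
grip_force: 0.0
```

```bash
python3 - <<'E'
from h import *
o=robot.get_obs(); im=robot.camera('wrist'); cv2.imwrite('pics/w1.png',im)
print(o['time'],o['position'],Ro.from_quat(o['tool_rot']).as_matrix().round(4), proj('wrist',[.551,-.022,.086],o))
g=cv2.cvtColor(im,cv2.COLOR_BGR2GRAY); m=(g<45).astype('uint8')
n,l,s,c=cv2.connectedComponentsWithStats(m)
for i in range(1,n):
    if s[i,4]>150: print(s[i],c[i])
E
```

```text
2.85 [ 0.55059342 -0.02145897  0.20109984] [[ 1.0e+00  4.0e-04 -1.9e-03]
 [ 4.0e-04 -1.0e+00 -0.0e+00]
 [-1.9e-03  0.0e+00 -1.0e+00]] [[321.02736674 197.50515168]]
[    0   221   640   179 74887] [298.89148984 328.22074592]
```

View pics/w1.png

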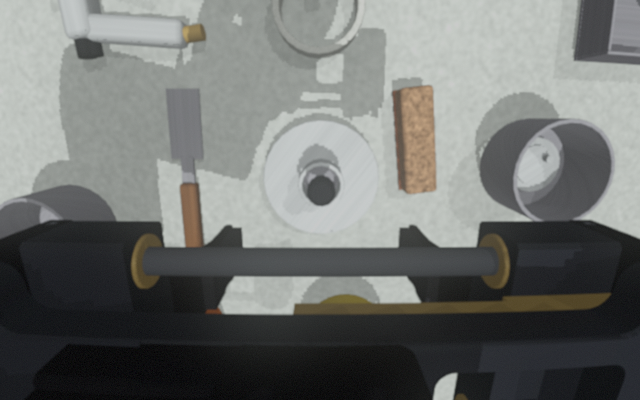

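The wrist picture shows the knob at about (321,188), with the lid disc centred near (320,177). The grey pots are at the left and right edges.

```bash
python3 - <<'E'
from h import *
o=robot.get_obs(); im=cv2.imread('pics/w1.png'); g=cv2.cvtColor(im,cv2.COLOR_BGR2GRAY)
s=g[160:215,290:355]; 
for th in (30,40,60):
    m=(s<th).astype('uint8'); n,l,st,c=cv2.connectedComponentsWithStats(m)
    for i in range(1,n):
        if st[i,4]>60:
            x,y,w,h,a=st[i]; print(th,x+290,y+160,w,h,a,c[i]+[290,160]); print(ray('wrist',[c[i]+[290,160]],.08,o))
print(s[::2,28:36:2][:,:].T)
# disc: outer lid rim edges, top plate z = .036-.016=.02
print(ray('wrist',[(264,177),(378,177),(320,116),(320,235)],.02,o))
E
```

```text
[[123 135 154 136 119 118 121 114  83  73  74  76  78  80  77  76  78  79
   80  79  79  77  81 172 195 200 199 200]
 [122 141 154 133 119 119 119 111  79  73  74  78  77  78  77  77  79  78
   78  78  78  78  79 171 199 199 200 200]
 [124 140 156 133 119 120 119 111  78  73  74  78  77  79  79  78  78  78
   78  78  79  77  77 165 199 200 200 201]
 [124 133 157 139 119 119 123 136 102  74  75  76  79  78  77  78  78  77
   79  78  80  78  92 180 200 199 200 200]]
[[ 0.55747549  0.03899274  0.02      ]
 [ 0.55732954 -0.08438329  0.02      ]
 [ 0.62134472 -0.02168965  0.02      ]
 [ 0.49075033 -0.02152312  0.02      ]]
```

```bash
python3 - <<'E'
from h import *
o=robot.get_obs(); im=cv2.imread('pics/w1.png'); g=cv2.cvtColor(im,cv2.COLOR_BGR2GRAY)
s=g[160:215,290:355]; m=(s<100).astype('uint8'); n,l,st,c=cv2.connectedComponentsWithStats(m)
for i in range(1,n):
    if st[i,4]>60: print(st[i]+[290,160,0,0,0],c[i]+[290,160])
for x in (.551,.556):
  print(x,proj('wrist',[[x-.013,-.022,.086],[x+.013,-.022,.086],[x+.013,-.022,.063],[x,-.035,.086],[x,-.009,.086]],o).round(1).tolist())
E
```

```text
[307 175  29  30 655] [320.84427481 190.18167939]
0.551 [[320.4, 211.6], [320.4, 182.9], [320.4, 178.1], [335.2, 197.4], [305.7, 197.4]]
0.556 [[320.4, 206.2], [320.4, 177.2], [320.4, 172.9], [335.3, 191.9], [305.6, 191.9]]
```

jog_arm(motion=[-0.2,-0.93,0,0,0,0,-1,-0.2,-0.93,0,0,0,0,-1,-0.2,-0.93,0,0,0,0,-1,-0.2,-0.93,0,0,0,0,-1,-0.2,-0.93,0,0,0,0,-1,-0.2,-0.93,0,0,0,0,-1,-0.2,-0.93,0,0,0,0,-1,-0.1,-0.9,0,0,0,0,-1,0,0,0,0,0,0,-1,0,0,0,0,0,0,-1])

```text
time: 4.15
position: [0.4915, 0.2735, 0.2019]
tool_rot: [1.0, -0.001, 0.0, 0.0]
ft_force: [-0.5, -0.1, 0.1]
grip_width: 0.0867
grip_force: 0.0
```

```bash
python3 - <<'E'
from h import *
o=robot.get_obs(); im=robot.camera('wrist'); 
print(o['time'],o['position'], proj('wrist',[.491,.275,.07],o))
a=np.linspace(0,2*np.pi,60)
P=np.c_[.491+.052*np.cos(a),.275+.052*np.sin(a),0*a+.07]
cv2.imwrite('pics/w2raw.png',im)
im=cv2.convertScaleAbs(im,alpha=1.5)
for p in proj('wrist',P,o): cv2.circle(im,tuple(int(v) for v in p.round()),0,(0,0,255),-1)
cv2.imwrite('pics/w2.png',cv2.resize(im[60:260,200:440],None,fx=3,fy=3,interpolation=0))
E
```

```text
4.15 [0.49152679 0.27346446 0.20187454] [[318.65923625 194.39722463]]
```

View pics/w2.png

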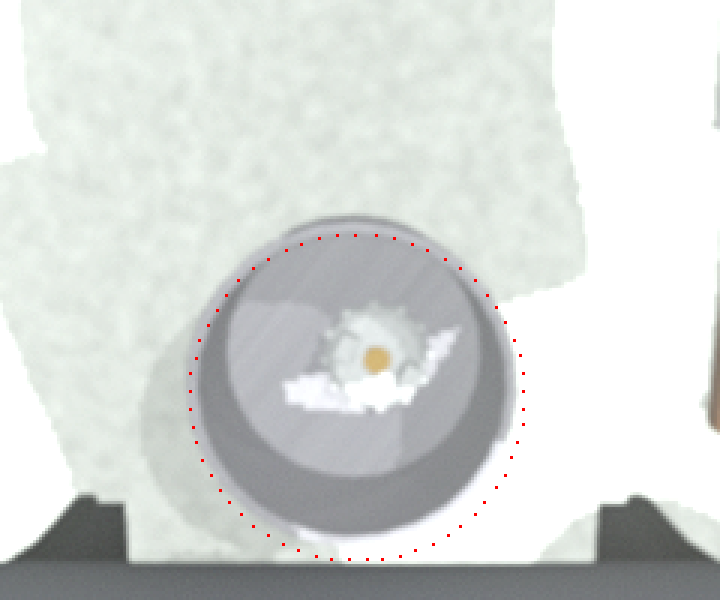

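The pot with the air cap sits in view: rim centre at about (317.5,188) in the full image. That is roughly 4 mm further in x and 1.5 mm in y than the drawn circle, so the wrist view places the pot at (0.4955, 0.276). The wrist camera shows the same x bias for the knob, so I'll use wrist values for both.

jog_arm(motion=[0.2,0.93,0,0,0,0,-1,0.2,0.93,0,0,0,0,-1,0.2,0.93,0,0,0,0,-1,0.2,0.93,0,0,0,0,-1,0.2,0.93,0,0,0,0,-1,0.2,0.93,0,0,0,0,-1,0.2,0.93,0,0,0,0,-1,0.2,0.9,0.3,0,0,0,-1,0,0,0.6,0,0,0,-1,0,0,0.6,0,0,0,-1,0,0,0,0,0,0,-1,0,0,0,0,0,0,-1])

```text
time: 5.7
position: [0.5557, -0.0224, 0.1423]
tool_rot: [1.0, -0.001, 0.001, 0.0]
ft_force: [0.1, -0.5, 0.8]
grip_width: 0.0871
grip_force: 0.0
```

jog_arm(motion=[0,0,0.5,0,0,0,-1,0,0,0.5,0,0,0,-1,0,0,0.4,0,0,0,-1,0,0,0.4,0,0,0,-1,0,0,0,0,0,0,-1,0,0,0,0,0,0,-1])

```text
time: 6.45
position: [0.5558, -0.0215, 0.0698]
tool_rot: [1.0, -0.0, 0.0, 0.0]
ft_force: [0.4, -0.4, 0.3]
grip_width: 0.0871
grip_force: 0.0
```

```bash
python3 - <<'E'
from h import *
o=robot.get_obs(); a=robot.camera('wrist'); b=robot.camera('side')
print(o['position'])
g=np.hstack([cv2.resize(a[140:260,250:390],(467,400)),cv2.resize(b[150:240,260:350],(330,330))[:330] if 0 else cv2.resize(b[150:250,260:343],(332,400))])
cv2.imwrite('pics/g1.png',cv2.convertScaleAbs(g,alpha=1.4))
E
```

```text
[ 0.5557712  -0.02147622  0.06983869]
```

View pics/g1.png

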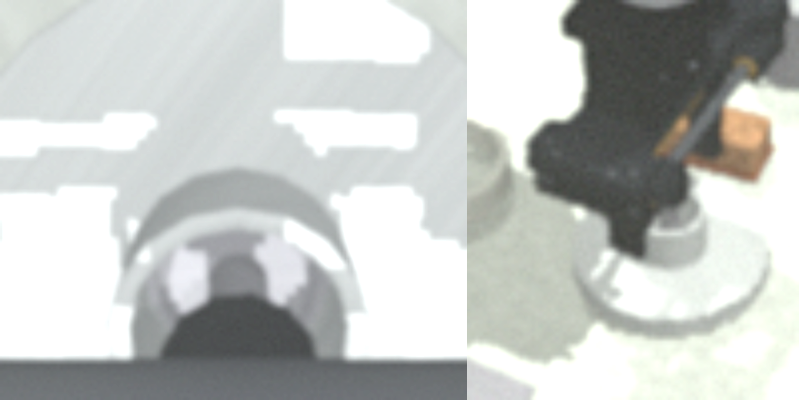

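The wrist crop shows the knob centred between the jaws (crop x about 238), inside the neck. The side view shows a fingertip next to the neck, so I'll close.

jog_arm(motion=[0,0,0,0,0,0,1,0,0,0,0,0,0,1,0,0,0,0,0,0,1,0,0,0,0,0,0,1,0,0,0,0,0,0,1,0,0,0,0,0,0,1,0,0,0,0,0,0,1,0,0,0,0,0,0,1], grip_force=30)

```text
time: 7.55
position: [0.5554, -0.0216, 0.0695]
tool_rot: [1.0, -0.0, 0.0, 0.0]
ft_force: [-0.4, -1.1, -0.4]
grip_width: 0.0249
grip_force: 30.0
```

jog_arm(motion=[0,0,-0.1,0,0,0,1,0,0,-0.2,0,0,0,1,0,0,-0.4,0,0,0,1,0,0,-0.6,0,0,0,1,0,0,-0.6,0,0,0,1,0,0,-0.6,0,0,0,1,0,0,-0.5,0,0,0,1,0,0,-0.2,0,0,0,1,0,0,0,0,0,0,1])

```text
time: 8.68
position: [0.5556, -0.0214, 0.1984]
tool_rot: [1.0, -0.0, 0.001, 0.0]
ft_force: [0.0, -0.2, -3.3]
grip_width: 0.025
grip_force: 30.0
```

jog_arm(motion=[-0.05,-0.25,0,0,0,0,1,-0.1,-0.5,0,0,0,0,1,-0.15,-0.75,0,0,0,0,1,-0.18,-0.9,0,0,0,0,1,-0.18,-0.9,0,0,0,0,1,-0.18,-0.9,0,0,0,0,1,-0.18,-0.9,0,0,0,0,1,-0.18,-0.9,0,0,0,0,1,-0.15,-0.75,0,0,0,0,1,-0.1,-0.5,0,0,0,0,1,-0.05,-0.18,0,0,0,0,1,0,0,0,0,0,0,1])

```text
time: 10.18
position: [0.4951, 0.2758, 0.1973]
tool_rot: [1.0, 0.0, -0.0, 0.0]
ft_force: [-0.6, -0.5, -3.2]
grip_width: 0.0246
grip_force: 30.0
```

jog_arm(motion=[0,0,0.3,0,0,0,1,0,0,0.4,0,0,0,1,0,0,0.3,0,0,0,1,0,0,0.1,0,0,0,1,0,0,0,0,0,0,1,0,0,0,0,0,0,1])

```text
time: 10.92
position: [0.4959, 0.2759, 0.1539]
tool_rot: [1.0, -0.0, 0.001, -0.0]
ft_force: [-0.3, 0.5, -3.0]
grip_width: 0.0248
grip_force: 30.0
```

```bash
python3 - <<'E'
from h import *
o=robot.get_obs(); a=robot.camera('top'); b=robot.camera('side');w=robot.camera('wrist')
print(o['position'],o['ft_force'])
cv2.imwrite('pics/p1s.png',b);cv2.imwrite('pics/p1w.png',w)
g=np.hstack([cv2.resize(w[100:260,220:420],(500,400)),cv2.resize(b[230:350,220:310],(300,400))])
cv2.imwrite('pics/p1.png',cv2.convertScaleAbs(g,alpha=1.4))
E
```

```text
[0.4959169  0.27591414 0.15392037] [-0.27009436  0.4930129  -2.99805071]
```

View pics/p1.png

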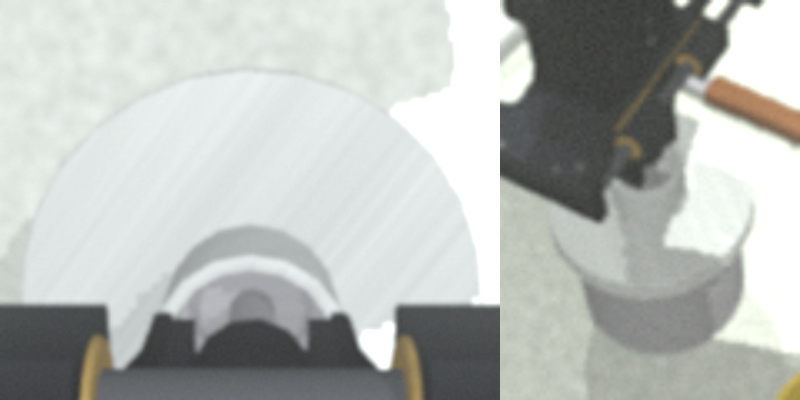

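The wrist crop shows the lid level in the jaws, and the side crop shows it about 18 mm above the pot's rim. Its edges run from column 235 to 296.5, and I'll check this against the pot's column.

```bash
python3 - <<'E'
from h import *
for n,X in (('rim',(.491,.2757,.07)),('pot fl',(.491,.2757,.02)),('lid',(.491,.2757,.092)),('lid w',(.496,.276,.092))): print(n,proj('side',[X]))
b=cv2.imread('pics/p1s.png'); b0=cv2.imread('pics/side0.png')
for r in (290,296,302): print(r,[cv2.cvtColor(b,cv2.COLOR_BGR2GRAY)[r,228:304].tolist()][0][::1])
print(cv2.cvtColor(b0,cv2.COLOR_BGR2GRAY)[300,236:300].tolist())
E
```

```text
rim [[267.29073038 298.84949273]]
pot fl [[269.39252131 311.80974969]]
lid [[266.32021167 292.84347231]]
lid w [[264.15485336 291.99477412]]
290 [138, 139, 137, 135, 133, 130, 119, 103, 86, 61, 54, 43, 50, 52, 48, 48, 49, 46, 48, 49, 47, 45, 48, 78, 117, 126, 116, 111, 115, 117, 119, 119, 119, 123, 120, 124, 121, 119, 120, 122, 118, 120, 116, 116, 117, 121, 131, 150, 168, 178, 178, 175, 180, 176, 175, 177, 176, 176, 176, 178, 176, 177, 174, 172, 174, 176, 173, 169, 178, 195, 199, 193, 196, 195, 197, 191]
296 [139, 139, 137, 137, 139, 138, 134, 140, 140, 140, 141, 141, 141, 140, 140, 144, 142, 139, 134, 119, 93, 79, 90, 120, 138, 139, 136, 129, 120, 116, 121, 122, 118, 121, 119, 122, 120, 121, 125, 120, 120, 120, 126, 158, 174, 176, 176, 177, 180, 181, 185, 182, 177, 176, 178, 180, 181, 178, 177, 177, 177, 178, 180, 181, 176, 168, 152, 149, 174, 191, 192, 193, 194, 193, 191, 190]
302 [137, 136, 138, 137, 139, 139, 136, 135, 122, 128, 140, 141, 142, 140, 142, 140, 142, 139, 141, 142, 143, 144, 140, 142, 141, 142, 137, 140, 141, 131, 124, 123, 123, 124, 126, 122, 121, 121, 123, 120, 127, 152, 176, 177, 174, 176, 177, 177, 178, 177, 179, 178, 181, 177, 179, 178, 178, 183, 182, 187, 190, 187, 170, 144, 133, 158, 187, 196, 195, 194, 195, 197, 196, 198, 196, 198]
[161, 166, 167, 155, 129, 121, 127, 117, 92, 83, 90, 93, 91, 90, 91, 95, 94, 91, 98, 100, 111, 118, 120, 117, 119, 118, 120, 117, 113, 116, 119, 117, 117, 118, 121, 119, 123, 131, 142, 135, 111, 87, 82, 87, 86, 88, 88, 86, 85, 84, 81, 76, 85, 104, 119, 118, 137, 157, 163, 159, 157, 156, 157, 157]
```

jog_arm(motion=[0,0,0.15,0,0,0,1,0,0,0.15,0,0,0,1,0,0,0.07,0,0,0,1,0,0,0.05,0,0,0,1,0,0,0.05,0,0,0,1,0,0,0,0,0,0,1])

```text
time: 11.82
position: [0.4954, 0.2758, 0.1346]
tool_rot: [1.0, -0.0, -0.0, 0.0]
ft_force: [0.2, -0.5, -3.5]
grip_width: 0.0251
grip_force: 30.0
```

jog_arm(motion=[0,0,0.04,0,0,0,1,0,0,0.04,0,0,0,1,0,0,0.04,0,0,0,1,0,0,0.02,0,0,0,1,0,0,0,0,0,0,1])

```text
time: 12.45
position: [0.4954, 0.2757, 0.1291]
tool_rot: [1.0, -0.0, -0.0, 0.0]
ft_force: [-1.1, 0.5, -2.9]
grip_width: 0.0249
grip_force: 30.0
```

jog_arm(motion=[0,0,0.02,0,0,0,1,0,0,0.02,0,0,0,1,0,0,0,0,0,0,1])

```text
time: 12.82
position: [0.4955, 0.2758, 0.1276]
tool_rot: [1.0, -0.0, 0.0, -0.0]
ft_force: [-0.3, -0.1, -2.9]
grip_width: 0.0247
grip_force: 30.0
```

jog_arm(motion=[0,0,0.02,0,0,0,1,0,0,0,0,0,0,1,0,0,0,0,0,0,1])

```text
time: 13.2
position: [0.4955, 0.2757, 0.1274]
tool_rot: [1.0, -0.0, 0.0, -0.0]
ft_force: [-1.5, -1.8, 4.1]
grip_width: 0.0251
grip_force: 30.0
```

jog_arm(motion=[0,0,0,0,0,0,1,0,0,0,0,0,0,1], grip_force=6)

```text
time: 13.45
position: [0.4956, 0.2758, 0.1272]
tool_rot: [1.0, -0.0, 0.0, 0.0]
ft_force: [-2.0, -1.6, 5.5]
grip_width: 0.0254
grip_force: 6.0
```

jog_arm(motion=[0,0,0,0,0,0,-1,0,0,0,0,0,0,-1,0,0,0,0,0,0,-1,0,0,0,0,0,0,-1,0,0,0,0,0,0,-1,0,0,-0.5,0,0,0,-1,0,0,-1,0,0,0,-1,0,0,-0.6,0,0,0,-1,0,0,0,0,0,0,-1,0,0,0,0,0,0,-1])

```text
time: 14.7
position: [0.4947, 0.2755, 0.2098]
tool_rot: [1.0, -0.0, -0.001, 0.0]
ft_force: [-0.3, -0.8, -0.1]
grip_width: 0.087
grip_force: 0.0
```

```bash
python3 - <<'E'
from h import *
o=robot.get_obs(); w=robot.camera('wrist'); b=robot.camera('side')
print(o['position'],o['ft_force'])
for x in (.4955,):
  a=np.linspace(0,2*np.pi,72)
  w2=cv2.convertScaleAbs(w,alpha=1.2)
  for r,z,c in ((.013,.144,(0,0,255)),(.023,.110,(0,160,0)),(.063,.078,(255,0,0))):
    for p in proj('wrist',np.c_[x+r*np.cos(a),.2757+r*np.sin(a),0*a+z],o): cv2.circle(w2,tuple(int(v) for v in p.round()),0,c,-1)
g=np.hstack([cv2.resize(w2[90:270,220:420],(444,400),interpolation=0),cv2.resize(cv2.convertScaleAbs(b[230:350,220:310],alpha=1.4),(300,400))])
cv2.imwrite('pics/r1.png',g)
E
```

```text
[0.49468309 0.27549849 0.20976161] [-0.34128467 -0.76735245 -0.07608489]
```

View pics/r1.png

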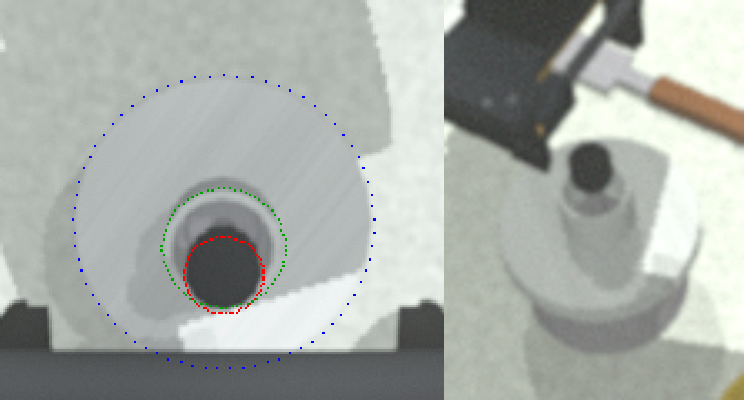

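The overlay agrees to within about 1–1.5 mm: the neck is centred near crop (223,245), and the side view shows the lids level on the pot. I'll lower the jaws around the neck.

jog_arm(motion=[0.04,0,0.4,0,0,0,-1,0,0,0.5,0,0,0,-1,0,0,0.5,0,0,0,-1,0,0,0.5,0,0,0,-1,0,0,0.4,0,0,0,-1,0,0,0.3,0,0,0,-1,0,0,0.2,0,0,0,-1,0,0,0.07,0,0,0,-1,0,0,0,0,0,0,-1,0,0,0,0,0,0,-1])

```text
time: 16.05
position: [0.4975, 0.2759, 0.0965]
tool_rot: [1.0, -0.0, 0.001, -0.0]
ft_force: [0.7, -0.1, 0.4]
grip_width: 0.0868
grip_force: 0.0
```

jog_arm(motion=[-0.03,0,0.05,0,0,0,-1,0,0,0,0,0,0,1,0,0,0,0,0,0,1,0,0,0,0,0,0,1,0,0,0,0,0,0,1,0,0,0,0,0,0,1,0,0,0,0,0,0,1,0,0,0,0,0,0,1], grip_force=25)

```text
time: 17.05
position: [0.4959, 0.2758, 0.0939]
tool_rot: [1.0, -0.0, 0.0, -0.0]
ft_force: [0.1, -0.2, -0.6]
grip_width: 0.0447
grip_force: 25.0
```

jog_arm(motion=[0,0,-0.05,0,0,0,1,0,0,-0.1,0,0,0,1,0,0,-0.15,0,0,0,1,0,0,-0.15,0,0,0,1,0,0,0,0,0,0,1])

```text
time: 17.68
position: [0.4964, 0.2759, 0.1127]
tool_rot: [1.0, -0.0, 0.001, -0.0]
ft_force: [0.2, 0.9, -1.4]
grip_width: 0.0448
grip_force: 25.0
```

jog_arm(motion=[0,0,-0.1,0,0,0,1,0,0,-0.2,0,0,0,1,0,0,-0.3,0,0,0,1,0,0,-0.4,0,0,0,1,0,0,-0.4,0,0,0,1,0,0,-0.4,0,0,0,1,0,0,-0.25,0,0,0,1,0,0,-0.1,0,0,0,1,0,0,0,0,0,0,1,0,0,0,0,0,0,1,0,0,0,0,0,0,1])

```text
time: 19.05
position: [0.4956, 0.2756, 0.1974]
tool_rot: [1.0, -0.0, -0.001, 0.0]
ft_force: [-0.7, -0.3, -1.3]
grip_width: 0.0447
grip_force: 25.0
```

```bash
python3 - <<'E'
from h import *
o=robot.get_obs(); b=robot.camera('side'); t=robot.camera('top')
print(o['position'],o['ft_force'],o['grip_width'])
cv2.imwrite('pics/f.png',cv2.convertScaleAbs(np.hstack([cv2.resize(b[150:370,150:370],(400,400)),cv2.resize(t[140:260,150:270],(400,400))]),alpha=1.3))
E
```

```text
[0.49555152 0.27563763 0.19735666] [-0.6874702  -0.26820713 -1.32596529] 0.04465176569038562
```

View pics/f.png

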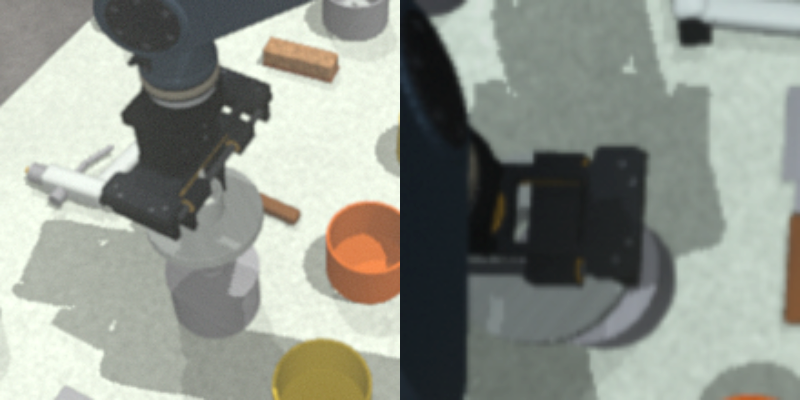

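The cover is held level above the pot, with its skirt at about 0.165 m against the knob's top at 0.144 m. The pots and bystanders in view look undisturbed.

```bash
python3 -c "
from rig import robot
print(robot.hand_in())"
```

```text
the job is handed in; nothing more can be done
None
```

The job is handed in: the inner lid is on the air-cap pot, and I am holding the outer lid level and still above it, with its skirt about 21 mm above the knob; hand-in gave no verdict, and seating was judged by contact force and height.

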